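Make up two set-up kits for the measuring machine

TASK

Make up the two set-up kits from the stock on the aluminium plate: the blue tray gets the brass stand-off, the V-block and the screw jack, the red tray gets the white stand-off and the datum ball. One part to a pocket, standing upright flat on the pocket's floor; in each tray the stand-off goes in the pocket with the yellow floor, the others in the dark ones in any order. Set the parts down gently, do not drop them, and leave the black stand-off and the ring gauge where they are.

Things in the scene. Friction and masses are not known exactly. Their poses are not given: they have to be found in the camera images.
- blue_tray: Blue kit tray, 190 x 66 x 13 mm, three pockets. Its pockets are square, 58 mm inside, side by side along the tray's own x axis at 62 mm pitch, with 4 mm walls whose tops are 13 mm above the table; pocket floors 4 mm above the table. Origin at the centre of the underside (on the table), z up. Fixed; stands turned up to 0.35 rad. Pocket centres at x = -62, 0 and +62 mm, y = 0; the +62 mm one has a yellow floor, the two others dark floors.
- red_tray: Red kit tray, 128 x 66 x 13 mm, two pockets. Its pockets are square, 58 mm inside, side by side along the tray's own x axis at 62 mm pitch, with 4 mm walls whose tops are 13 mm above the table; pocket floors 4 mm above the table. Origin at the centre of the underside (on the table), z up. Fixed; stands turned up to 0.35 rad. Pocket centres at x = -31 and +31 mm, y = 0; the -31 mm one has a yellow floor, the other a dark floor.
- brass_standoff: Brass stand-off: a plain upright cylinder, diameter 28 mm, height 60 mm, about 0.3 kg. Stands upright and loose on a fixed grey aluminium plate, 330 x 330 mm, whose top is 12 mm above the table (two clamps at its corners rise 10 mm more). Origin at the centre of its underside, z up.
- white_standoff: White plastic stand-off: a plain upright cylinder, diameter 28 mm, height 60 mm, about 0.06 kg. Stands upright and loose on a fixed grey aluminium plate, 330 x 330 mm, whose top is 12 mm above the table (two clamps at its corners rise 10 mm more). Origin at the centre of its underside, z up.
- v_block: Bright steel V-block, 40 mm long (own x) x 32 mm wide (own y) x 44 mm high; a groove about 20 mm wide and 12 mm deep runs along x in its top; the outer side faces are flat and upright. About 0.32 kg. Stands upright and loose on a fixed grey aluminium plate, 330 x 330 mm, whose top is 12 mm above the table (two clamps at its corners rise 10 mm more). Origin at the centre of its underside, z up. Turned up to 0.6 rad.
- screw_jack: Small screw jack: green upright cylindrical body, diameter 34 mm, height 44 mm, with a thin neck and an orange cap of diameter 20 mm above it, 60 mm high in all. About 0.22 kg. Stands upright and loose on a fixed grey aluminium plate, 330 x 330 mm, whose top is 12 mm above the table (two clamps at its corners rise 10 mm more). Origin at the centre of its underside, z up.
- datum_ball: Datum ball: dark steel upright cylindrical base, diameter 36 mm, height 40 mm, with a short stem and a white ball of diameter 20 mm on top, 68 mm high in all. About 0.24 kg. Stands upright and loose on a fixed grey aluminium plate, 330 x 330 mm, whose top is 12 mm above the table (two clamps at its corners rise 10 mm more). Origin at the centre of its underside, z up.
- black_standoff: Black plastic stand-off: a plain upright cylinder, diameter 28 mm, height 60 mm, not wanted in either kit. Stands upright and loose on a fixed grey aluminium plate, 330 x 330 mm, whose top is 12 mm above the table (two clamps at its corners rise 10 mm more). Origin at the centre of its underside, z up.
- ring_gauge: Steel ring gauge lying flat, outer diameter 44 mm, bore 24 mm, 20 mm high, not wanted in either kit. Stands upright and loose on a fixed grey aluminium plate, 330 x 330 mm, whose top is 12 mm above the table (two clamps at its corners rise 10 mm more). Origin at the centre of its underside, z up.
Things that resemble listed ones, but are neither listed nor needed, are in the scene too. Leave any brown look-alike of the v_block alone.

How it is judged:
By the outcome, as a careful person would: the job done as asked, in the order asked, and still so for the second after the job is handed in, with the robot touching nothing.
It also fails if it takes over 109 s, if anything falls off the work surface, if the arm or the gripper's body presses on something with over 40 N, if the wrist force passes 120 N, or if a joint passes its speed limit or range.

ROBOT

A 7-joint arm with a two-finger parallel gripper is mounted at the origin on the work surface. World frame = base frame: x ahead of the robot, y to its left, z up, the work surface at z = 0. Lengths are in m, angles in rad, forces in N, time in s.
With the tool pointing down it reaches from about 0.4 to 0.85 m from the base axis. Payload 6.9 kg.
Tool frame: the origin (TCP) lies midway between the tips of the shut fingers; the grasp point (between the pads) lies behind it (ctrl.pinch_z is the z of the grasp point in the tool frame, in m); z points along the fingers, y is the direction in which the jaws open and shut (so a half turn about z gives the same grasp; the last joint's range is limited). The gripper opens to 85 mm and grips with 20 to 120 N. Pads are 22 mm wide; open, the fingers measure 114 mm over their backs; the gripper's body (76 mm by 85 mm) begins 54 mm behind the grasp point. The pads swing forward as they close: fully open they stand 13 mm farther back than shut.
Start: joints at [1.218, 0.507, -0.238, 1.5, 0.126, 1.149, -0.155], TCP at [0.276, -0.561, 0.231] pointing down, gripper open.
Joint ranges: [-3.08, 3.08], [-0.24, 2.05], [-1.43, 1.35], [0, 2.5], [-1.52, 4.66], [0.17, 1.96], [-2.89, 2.89]. Speed limits (rad/s): [2.39, 2.39, 3.14, 3.14, 3.14, 3.14, 3.14].

INTERFACE

Orientations are given as a unit quaternion [w, x, y, z].
In Python, from station import ctrl, get_state, vision, ticket, models gives the robot as it stands. Calls block until the motion is done:
- ctrl.movep(position, orientation): joint-space move of the TCP to a pose.
- ctrl.movel(position, frame=None, max_speed=0.15): straight line of the TCP; frame=None keeps the orientation; max_speed is the mean speed in m/s.
- ctrl.set_joints(angles): joint-space move.
- ctrl.ungrasp() and ctrl.close_gripper(force=None): open the fingers fully, or close them until they stop; force is the grip in N (None keeps the last).
- ctrl.pause(seconds).
- ctrl.ik(position, orientation): joint angles nearest the present ones, or None.
- get_state(): the state.
- vision.grab_frame(name): name is "side" or "top"; returns (picture, depth): 400x640x3 uint8, blue, green, red; 400x640 float32, m along the optical axis (not along the pixel's ray), 0 where there is no reading.
- vision.camera_info(name): a dict with "mtx" (3x3 intrinsics, pixels), "R" (3x3) and "t" (3): a world point X has camera coordinates R X + t. Camera axes: x right, y down, z forward; pixel columns grow to the right and rows downward; lengths in m; the calibration is good to about 2 mm. A picture is of the moment at which its call begins. camera_info takes no time and is no camera call.
A pose or a line that the arm cannot do raises ctrl.Unreachable and nothing moves.
- ticket.close_job(): hands the job in, once; it reports no verdict.
Trained networks look in the newest picture that a camera, given by its name, has taken for a name from the list of things; names that differ only in an ending like _2 or _b are one class to them, and where a whole thing is asked for, a point or a joint stands for the part that bears it (a point fixed in the world has none). Each returns a list of dicts, best first, with "p" (0 to 1); they miss things now and then, are a little off and sometimes report something else, mostly with a low value. They report only what shows in the picture. A call takes as long as a camera call. They do not tell look-alikes from the thing itself.
- models.recognise(camera, target): "point" ([column, row] in pixels, amid what is visible of it).
- models.masks_of(camera, target): "mask" (400x640 bool, what is visible of it) and "point" ([column, row] in pixels, amid what is visible of it).
The state is a dict: "time": time; "qpos": joint angles; "qd": joint speeds; "tau": joint torques, N m; "tcp_pos": TCP position; "eef_rot": TCP orientation; "contact_force": force on the tool from outside, world axes, zero at the start; "wrist_torque": the same for the moment, N m; "width": finger opening in m.
Only numpy, scipy, OpenCV 4.12 (cv2) and the standard library are available. Lean on these libraries where they do the work, as an engineer would, in place of code of your own. Each camera call takes 0.05 s, during which the arm holds its last target. There are 200 camera calls.

## Working session

There is one attempt and no reset: what is moved stays moved. The work goes in short steps, each a Python script; the robot and the scene stay as the last script left them, time stands still between calls to the robot, and variables do not carry over. Pictures are saved under pics/ and viewed, about 12 in all and at most 16, crops included, and the job is handed in when it is done.

```bash
ls; mkdir -p pics; python3 - <<'E'
from station import ctrl,get_state,vision
import cv2
for n in("top","side"):
    im,d=vision.grab_frame(n); cv2.imwrite(f"pics/{n}0.png",im)
    c=vision.camera_info(n); print(n,c)
s=get_state();print(s,ctrl.pinch_z)
E
```

```text
pics
top {'mtx': array([[410.17343225,   0.        , 317.67776478],
       [  0.        , 410.17343225, 199.11566712],
       [  0.        ,   0.        ,   1.        ]]), 'R': array([[ 0.01023136, -0.99994695, -0.00118956],
       [-0.9883143 , -0.00993138, -0.1521059 ],
       [ 0.15208602,  0.0027319 , -0.98836349]]), 't': array([-0.01621706,  0.59506357,  0.89126566])}
side {'mtx': array([[502.46819993,   0.        , 320.41586618],
       [  0.        , 502.46819993, 205.79294755],
       [  0.        ,   0.        ,   1.        ]]), 'R': array([[-0.91027895, -0.41339372, -0.0223128 ],
       [-0.22966906,  0.5490966 , -0.80358263],
       [ 0.3444479 , -0.7263598 , -0.59477483]]), 't': array([0.55657484, 0.18176713, 0.86697126])}
{'time': 0.1, 'qpos': array([ 1.21850203,  0.50825988, -0.23754462,  1.50103569,  0.1256681 ,
        1.14887423, -0.15481062]), 'qd': array([ 0.00024339, -0.00194025,  0.0001731 , -0.00307144,  0.00018248,
       -0.00111349, -0.00046475]), 'tau': array([-5.06321347e-03, -6.21830750e+01, -2.19489679e+00, -2.50201428e+01,
        1.24892654e-02,  7.92519771e-03, -7.73027637e-06]), 'tcp_pos': array([ 0.27598646, -0.56026864,  0.23051227]), 'eef_rot': array([-7.76746739e-04,  9.73916941e-01,  2.26903409e-01, -1.75684807e-04]), 'contact_force': array([-0.97549657,  0.23078847,  1.10206169]), 'wrist_torque': array([ 0.03956529, -0.03875445,  0.00351938]), 'width': 0.08548318764741887} -0.0187
```

View pics/top0.png

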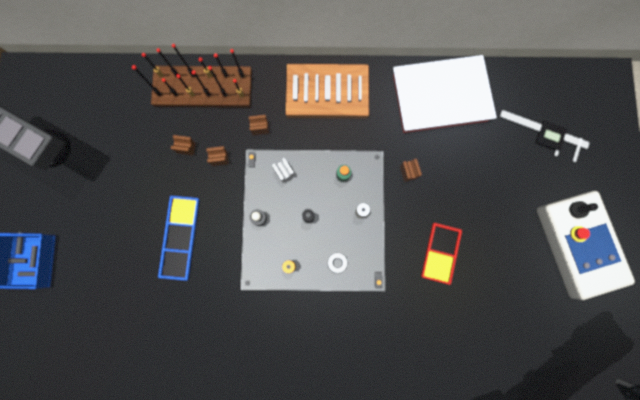

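View pics/side0.png

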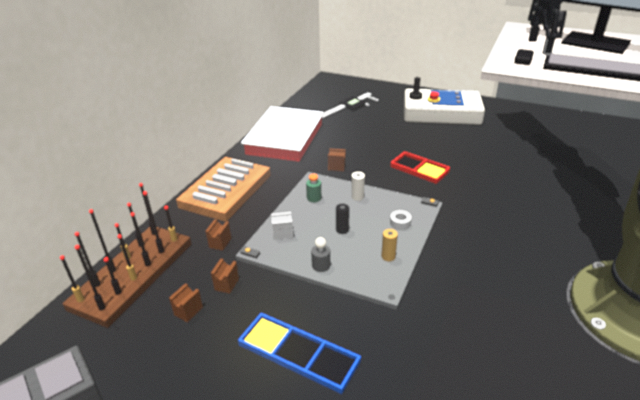

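The top view shows these candidates:
- **V-block:** bright one at (284,170). The brown look-alikes are at (181,144), (216,155), (258,122) and (412,169).
- **Stand-offs:** brass (290,266), white (363,210), black (309,215).
- **Jack and ball:** jack (344,173), and ball (259,217), which could be taken for the white stand-off.
- **Ring gauge:** (338,262).
- **Trays:** the blue tray's yellow pocket is at (183,211) and the red tray's at (438,266). A blue organiser at (25,260) resembles the blue tray.

```bash
cat > h.py <<'E'
from station import ctrl,get_state,vision,ticket,models
import cv2,numpy as np
def cloud(n):
    im,d=vision.grab_frame(n);c=vision.camera_info(n);K=c["mtx"]
    v,u=np.mgrid[:400,:640]
    P=np.dstack([(u-K[0,2])/K[0,0]*d,(v-K[1,2])/K[1,1]*d,d])
    return im,d,(P-c["t"])@c["R"]
def plane(n,uv,z):
    c=vision.camera_info(n);r=np.c_[uv,np.ones(len(uv))]@np.linalg.inv(c["mtx"]).T@c["R"]
    o=-c["R"].T@c["t"];return (o+r*((z-o[2])/r[:,2])[:,None])[:,:2]
def project(n,X):
    c=vision.camera_info(n);p=(np.asarray(X)@c["R"].T+c["t"])@c["mtx"].T;return p[:,:2]/p[:,2:]
E
python3 - <<'E'
from h import *
for n in("top","side"):
    im,d,W=cloud(n); np.savez(f"/tmp/{n}.npz",im=im,d=d,W=W)
    # plate height
    print(n,"plate z",np.median(W[230:245,330:350,2]) if n=="top" else np.median(W[225:240,300:320,2]))
    for t,h in dict(brass_standoff=60,white_standoff=60,black_standoff=60,v_block=44,screw_jack=60,datum_ball=68,ring_gauge=20).items():
        for r in models.masks_of(n,t)[:6]:
            if r["p"]<.3: continue
            m=r["mask"]&(d>0);P=W[m];z=P[:,2]
            if len(P)<5: continue
            top=P[z>np.percentile(z,95)-.008]
            c,ra=cv2.minEnclosingCircle(top[:,:2].astype(np.float32))
            print(n,t,round(r["p"],2),np.round(r["point"]),m.sum(),"zmax",np.round(np.percentile(z,95),4),"topc",np.round(top[:,:2].mean(0),4),"circ",np.round(c,4),round(ra,4))
    hsv=cv2.cvtColor(im,cv2.COLOR_BGR2HSV)
    H,S,V=cv2.split(hsv)
    for nm,m in dict(blue=(H>100)&(H<125)&(S>150)&(V>70),red=((H<8)|(H>172))&(S>150)&(V>70),yel=(H>20)&(H<35)&(S>120)&(V>120)).items():
        k,l,s,ce=cv2.connectedComponentsWithStats(m.astype(np.uint8),connectivity=8)
        for i in range(1,k):
            if s[i,4]<60: continue
            v,u=np.nonzero(l==i); z=.004 if nm=="yel" else .013
            xy=plane(n,np.c_[u,v],z)
            print(n,nm,np.round(ce[i]),s[i,4],cv2.minAreaRect((xy*1000).astype(np.float32)))
E
```

```text
top plate z 0.012342115379462195
top brass_standoff 0.42 [287. 269.] 125 zmax 0.0753 topc [0.4428 0.0521] circ [0.4423 0.0523] 0.0133
top white_standoff 0.45 [361. 212.] 161 zmax 0.0749 topc [ 0.568  -0.1098] circ [ 0.568  -0.1099] 0.0138
top v_block 0.91 [181. 145.] 295 zmax 0.0453 topc [0.7217 0.3115] circ [0.7236 0.3114] 0.0229
top v_block 0.91 [261. 125.] 299 zmax 0.0459 topc [0.7745 0.1335] circ [0.7734 0.1336] 0.0229
top v_block 0.79 [219. 158.] 370 zmax 0.0457 topc [0.6987 0.2295] circ [0.6982 0.2298] 0.024
top v_block 0.59 [408. 169.] 325 zmax 0.0457 topc [ 0.6684 -0.2261] circ [ 0.6686 -0.2258] 0.0233
top v_block 0.52 [285. 169.] 287 zmax 0.0577 topc [0.6622 0.0711] circ [0.6624 0.0709] 0.0239
top screw_jack 0.68 [344. 172.] 204 zmax 0.0741 topc [ 0.657  -0.0683] circ [ 0.6576 -0.0682] 0.0098
top screw_jack 0.6 [284. 169.] 284 zmax 0.0577 topc [0.6621 0.0717] circ [0.6625 0.0721] 0.025
top datum_ball 0.77 [259. 220.] 190 zmax 0.0798 topc [0.5515 0.1259] circ [0.5518 0.1268] 0.0096
top ring_gauge 0.71 [342. 264.] 210 zmax 0.0351 topc [ 0.4518 -0.0557] circ [ 0.4519 -0.0552] 0
[... 2259 characters left out ...]
374 zmax 0.035 topc [ 0.4522 -0.0526] circ [ 0.4515 -0.0548] 0.024
side blue [448.  99.] 70 ((502.70159912109375, -706.4301147460938), (44.06966781616211, 74.28841400146484), 18.240968704223633)
side blue [307. 355.] 1646 ((507.0257568359375, 317.4778747558594), (74.33350372314453, 194.5740966796875), 85.41813659667969)
side red [417. 166.] 553 ((476.38250732421875, -291.00054931640625), (85.98143005371094, 137.86358642578125), 75.92091369628906)
side yel [431. 170.] 166 ((449.23797607421875, -298.1565856933594), (50.58522033691406, 54.631046295166016), 77.44271087646484)
side yel [265. 334.] 489 ((573.998046875, 305.0791931152344), (49.54024124145508, 51.140933990478516), 85.46530151367188)
```

```bash
python3 - <<'E'
from h import *
for n,box in(("top",(150,190,265,305)),("side",(205,245,262,302))):
    f=np.load(f"/tmp/{n}.npz");W=f["W"];z=W[...,2]
    a,b,c,d=box;sub=W[a:b,c:d].reshape(-1,3)
    for lo,hi in((.051,.063),(.03,.063)):
        s=sub[(sub[:,2]>lo)&(sub[:,2]<hi)];print(n,lo,len(s),cv2.minAreaRect((s[:,:2]*1000).astype(np.float32)))
t=np.load("/tmp/top.npz")["im"];s=np.load("/tmp/side.npz")["im"]
z=lambda i:cv2.resize(i,(390,390),interpolation=cv2.INTER_CUBIC)
cv2.imwrite("pics/vb.png",np.hstack([z(t[145:195,260:310]),z(s[200:250,258:308])]))
a=.0
for p in([.4425,.053],[.5685,-.11],[.658,-.068],[.5515,.128],[.507,.3155],[.445,.32],[.569,.31],[.447,-.291],[.507,-.306]):
  for yw in(-.08,-.247):
    for zz in(.02,.2):
        q=ctrl.ik([*p,zz],[0,np.cos(yw/2),np.sin(yw/2),0])
        if q is None:print(p,yw,zz,"unreach")
E
```

```text
top 0.051 113 ((662.6743774414062, 71.76154327392578), (39.97804641723633, 32.07770538330078), 31.60318946838379)
top 0.03 267 ((662.7376098632812, 71.88660430908203), (40.85893249511719, 31.858245849609375), 32.45186996459961)
side 0.051 189 ((663.5477294921875, 72.16413879394531), (40.902347564697266, 36.38383483886719), 30.0560359954834)
side 0.03 408 ((663.3281860351562, 72.48489379882812), (41.3147087097168, 36.56736373901367), 29.03235626220703)
```

View pics/vb.png

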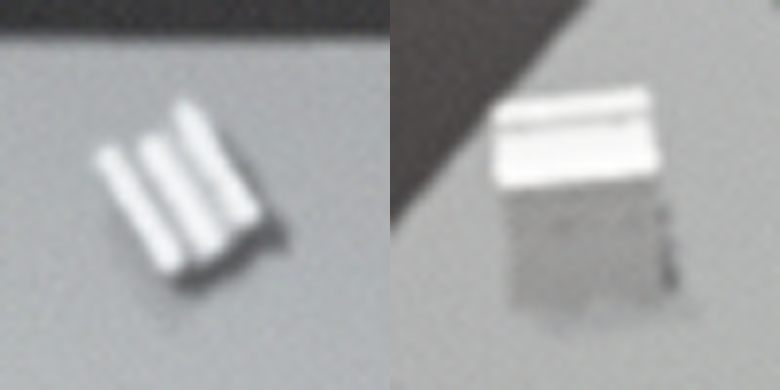

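The crop shows the bright grey V-block with its groove along yaw ≈ +0.54 rad, not a brown one. I'll start with the brass stand-off.

```bash
cat >> h.py <<'E'
def Q(a): return [0,np.cos(a/2),np.sin(a/2),0]
B=np.array([.507,.3155]); bd=np.array([np.cos(-.08),np.sin(-.08)])
R=np.array([.477,-.2985]); rd=np.array([np.cos(-.247),np.sin(-.247)])
ZT=.19
def kit(name,p,a,h,pl,pa):
    z=.012+h+ctrl.pinch_z
    ctrl.movep([*p,ZT-.05],Q(a)); ctrl.movel([*p,z],max_speed=.12)
    ctrl.close_gripper(50); ctrl.pause(.2); s=get_state();w=s["width"]
    ctrl.movel([*p,ZT],max_speed=.2); s1=get_state()
    print(name,"grip width",round(w,4),"after lift",round(s1["width"],4),"dFz",np.round(s1["contact_force"]-s["contact_force"],1))
    if s1["width"]<.015: print("LOST");return
    ctrl.movep([*pl,ZT],Q(pa)); zp=z-.008
    ctrl.movel([*pl,zp+.012],max_speed=.15); ctrl.pause(.1); f0=get_state()["contact_force"][2]
    ctrl.movel([*pl,zp+.003],max_speed=.03); dz=.003
    while dz>-.003:
        f=get_state()["contact_force"][2]-f0
        if f>2.5: break
        dz-=.0005; ctrl.movel([*pl,zp+dz],max_speed=.02)
    s=get_state();print(" touch dz",round(dz,4),"f",round(f,1),"w",round(s["width"],4))
    ctrl.ungrasp(); ctrl.movel([*pl,ZT-.05],max_speed=.15)
    print(" t",round(get_state()["time"],2))
E
python3 - <<'E'
from h import *
kit("brass",[.4425,.053],-.08,.040,B+.062*bd,-.08)
im,d=vision.grab_frame("side");cv2.imwrite("pics/a.png",im)
E
```

```text
brass grip width 0.0269 after lift 0.027 dFz [ 0.5  1.4 -9.1]
 touch dz 0.0 f 5.8 w 0.0269
 t 11.78
```

View pics/a.png

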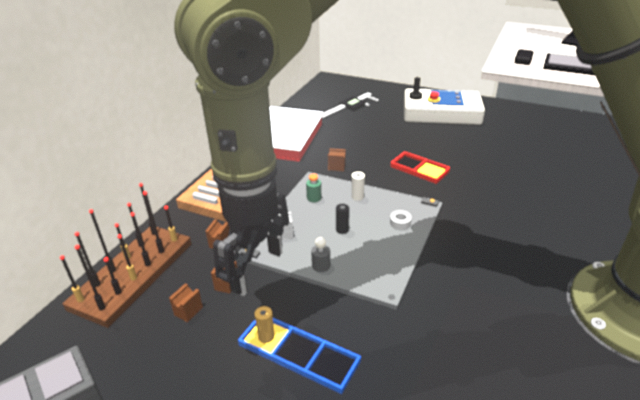

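Brass stands upright in the yellow pocket at (264,325). Next, the V-block and jack.

```bash
python3 - <<'E'
from h import *
kit("v",[.663,.072],.54,.031,B,-.08)
kit("jack",[.658,-.068],-.08,.031,B-.062*bd,-.08)
kit("ball",[.5515,.128],-.247,.030,R+.031*rd,-.247)
im,d=vision.grab_frame("side");cv2.imwrite("pics/b.png",im)
E
```

```text
v grip width 0.0312 after lift 0.0314 dFz [  1.    1.2 -10.7]
 touch dz 0.0 f 7.6 w 0.0313
 t 21.61
jack grip width 0.0326 after lift 0.0329 dFz [ 0.2  0.2 -7.8]
 touch dz 0.0 f 9.2 w 0.0328
 t 32.4
ball grip width 0.0348 after lift 0.0348 dFz [ 0.8  0.4 -7.8]
 touch dz 0.0 f 8.2 w 0.0344
 t 42.54
```

View pics/b.png

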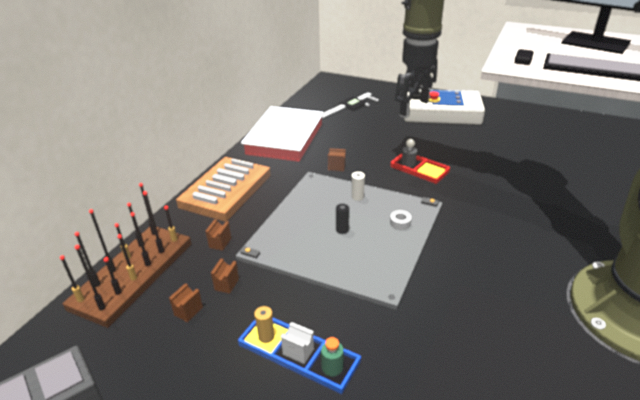

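The V-block (297,342), jack (332,355) and ball (410,152) are all upright in their pockets. Next is the white stand-off, then I move clear and check heights and positions.

```bash
python3 - <<'E'
from h import *
kit("white",[.5685,-.110],-.247,.040,R-.031*rd,-.247)
ctrl.movep([.276,-.561,.231],[0,.9739,.2269,0])
im0,d0,_=cloud("side");im,d,W=cloud("top")
for n,p,z in(("brass",B+.062*bd,.064),("v",B,.048),("jack",B-.062*bd,.064),("ball",R+.031*rd,.072),("white",R-.031*rd,.064),("black",[.556,.0145],.072),("ring",[.452,-.055],.032)):
    m=(np.hypot(W[...,0]-p[0],W[...,1]-p[1])<.027)&(d>0)
    P=W[m];hi=P[P[:,2]>np.percentile(P[:,2],99)-.008]
    c,r=cv2.minEnclosingCircle(hi[:,:2].astype(np.float32))
    print(n,"z",hi[:,2].max().round(4),"exp",z,"off mm",np.round((np.array(c)-p)*1000,1),"r",round(r,4))
z=lambda i:cv2.resize(i,None,fx=3,fy=3,interpolation=cv2.INTER_CUBIC)
cv2.imwrite("pics/c.png",np.hstack([z(im[185:295,145:215]),z(im[185:295,410:475])]))
cv2.imwrite("pics/d.png",np.hstack([z(im0[295:395,230:365]),z(im0[110:210,350:455])]))
print(get_state()["time"])
E
```

```text
white grip width 0.0271 after lift 0.0267 dFz [ 0.7  0.5 -7.9]
 touch dz 0.0 f 7.0 w 0.0271
 t 51.77
brass z 0.0696 exp 0.064 off mm [-0.9 -0.2] r 0.0145
v z 0.0538 exp 0.048 off mm [ 0.  -0.8] r 0.0231
jack z 0.0682 exp 0.064 off mm [-0.  -0.2] r 0.0101
ball z 0.0729 exp 0.072 off mm [0.3 0.4] r 0.0102
white z 0.0682 exp 0.064 off mm [-0.1  0.2] r 0.0139
black z 0.0759 exp 0.072 off mm [-0.4 -2.7] r 0.0138
ring z 0.0366 exp 0.032 off mm [-0.1 -0.5] r 0.0218
53.1333
```

View pics/c.png

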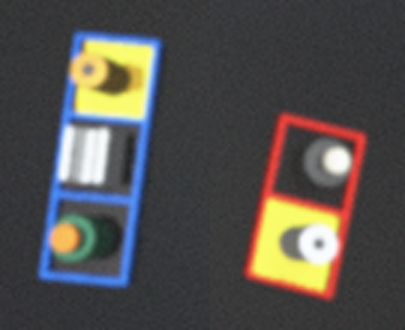

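View pics/d.png

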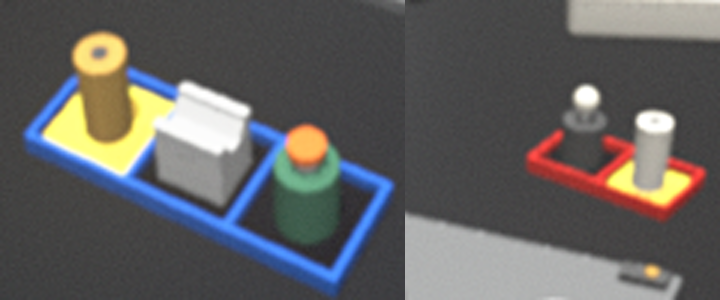

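Both crops show all five parts upright in the right pockets, well clear of the walls. The arm is clear too, so I'm handing in.

```bash
python3 -c "
from station import ticket;ticket.close_job()"
```

```text
the job is handed in; nothing more can be done
```

Both kits are made up and the job is handed in, at about 53 s on the robot's clock (limit 109 s).

- **Blue tray:** the brass stand-off is in the yellow pocket, the V-block in the middle pocket and the screw jack in the far dark one.
- **Red tray:** the white stand-off is in the yellow pocket and the datum ball in the dark one.
- **Set-down:** each part was lowered to first contact with the pocket floor, at 6–9 N, and then released.

**Last checks:**
- **Position and posture:** all five parts stood upright, within 1 mm of the pocket centres I had measured for the trays.
- **Heights:** peak depth readings were 1–6 mm above nominal. The untouched black stand-off and ring gauge read about 4 mm high too, so I took this as sensor noise.
- **Parts to leave alone:** I made no grasp near the black stand-off or the ring gauge. The black stand-off read 2.7 mm off its first position, but that one came from the side camera and this one from the top. I put the difference down to calibration. The ring gauge agreed within 0.5 mm.

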